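# Hand in the box cutter through the sprung flap

## Task

The box cutter lying on the ledge of the grey steel drop box has to be handed in, without grasping or lifting it: press the drop box's sprung flap down with one finger and hold it down while you push the cutter over the edge of the ledge with the other finger, until it drops to the bottom of the box; do not slide it onto the shut flap. Then take the hand away so that the flap springs shut, and leave the other things on the bench where they are.

Things in the scene. Friction and masses are not known exactly. Their poses are not given: they have to be found in the camera images.
- drop_box: Grey painted steel drop box, hollow, fixed on the middle of the bench, turned up to 15 degrees: 190 (x) by 260 (y) by 125 mm (z). Origin: centre of its underside; z up; unturned, x points away from the robot and y to its left. Flat top at z = 125: a ledge from y = -130 to +5, a slot filled flush by the flap to y = +89, a rim to y = +130. Cutters are pushed along its +y
- ledge_edge (a point): Middle of the ledge's edge at the slot, on the top face: (0, +5, 125) mm in the drop box's frame, axes as the drop box's. Two steel guide strips, 7 mm high, stand on the top along both ends of ledge and slot, inner faces 80 mm to either side of this point; the slot is 160 mm wide
- flap (a joint): Sprung steel flap in the drop box's top, 155 (x) by 82 (y) by 3 mm, hinged along the slot's far side (y = +89 mm), so that the edge next to the ledge swings down into the box. In rad: 0 = shut and flush, 1.15 = stop (its edge then 75 mm down). It springs shut: pressed 40 mm from the hinge it takes 3 N to start, 5 N at 1 rad; the cutter's weight does not open it
- flap_edge (a point): Middle of the flap's free edge, on its top face, 82 mm from the hinge and 2 mm from the ledge when shut
- cutter: Yellow box cutter, blade drawn in, 131 (x) by 18 (y) by 11 mm (z; 14 at its slide knob), 56 to 112 g. It lies flat on the ledge, its length across the feeding direction (along the drop box's x, turned up to 10 degrees either way), its middle 35 to 90 mm before the ledge's edge. Origin: centre of its underside; x along its length, z up
- stapler: Red and black stapler, 120 by 32 by 44 mm, left of the drop box; leave it alone. Origin: centre of its underside
- ticket_pad: White pad of tickets, 60 by 85 by 19 mm, at the left of the bench; leave it alone. Origin: centre of its underside
- marker: Blue and white marker pen, 126 by 18 by 20 mm, lying right of the drop box; leave it alone. Origin: centre of its underside, x along its length
- pegs: Small bundle of wooden pegs, 62 by 15 by 11 mm, left of the drop box; leave it alone. Origin: centre of its underside
- tape_roll: Roll of brown packing tape, 79 mm across and 37 mm high, behind and left of the drop box; leave it alone. Origin: centre of its underside
- shaker: Upright glass shaker, 27 mm across and 74 mm high, behind and right of the drop box; leave it alone. Origin: centre of its underside

How it is judged:
On the way, in this order (a step that is already met when the one before it is completed fails the run):
1. a finger presses the flap down while the cutter still lies on the ledge (value of joint flap above 0.3 rad and contact force between the fingers and flap above 0.3 N and z of cutter in the frame of drop_box above 0.12 m and y of cutter in the frame of ledge_edge below 0 m), for 0.1 s.
2. the cutter has dropped into the box while a finger still holds the flap down (value of joint flap above 0.3 rad and contact force between the fingers and flap above 0.3 N and z of cutter in the frame of drop_box below 0.07 m), for 0.05 s.
At the end, for the whole second after the job is handed in: The cutter lies at rest inside the drop box, its middle at least 55 mm below the top, and the flap has sprung shut (under 0.06 rad) (z of cutter in the frame of drop_box between -0.01 and 0.07 m and x of cutter in the frame of drop_box between -0.09 and 0.09 m and y of cutter in the frame of drop_box between -0.13 and 0.13 m and value of joint flap below 0.06 rad and linear speed of cutter below 0.03 m/s); the robot touches nothing.
It fails at once if the cutter is lifted off the ledge (its middle more than 20 mm above the drop box's top) (z of cutter in the frame of drop_box above 0.145 m).
It fails at once if the cutter is slid onto the shut flap (y of cutter in the frame of ledge_edge above 0.012 m and z of cutter in the frame of drop_box above 0.117 m and value of joint flap below 0.1 rad).
It fails at once if another thing on the bench is moved by more than 30 mm (distance of any of stapler, ticket_pad, marker, pegs, tape_roll, shaker from where it was at the start of the episode above 0.03 m).
It also fails if it takes over 45 s, if anything falls off the work surface, if the arm or the gripper's body presses on something with over 40 N, if the wrist force passes 120 N, or if a joint passes its speed limit or range.

## Robot

A 6-joint arm with a two-finger parallel gripper is mounted at the origin on a cart in front of the work surface, level with it; the furniture and walls round the work are solid. World frame = base frame: x ahead of the robot, y to its left, z up, the work surface at z = 0. Lengths are in m, angles in rad, forces in N, time in s.
With the tool pointing down it reaches from about 0.325 to 0.925 m from the base axis. Payload 3.1 kg.
Tool frame: the origin (TCP) lies at the very end of the fingers, on their centre line; the grasp point (between the pads) lies 19 mm behind it; z points along the fingers, y is the direction in which the jaws open and shut (so a half turn about z gives the same grasp; the last joint's range is limited). The gripper opens to 85 mm and grips with 20 to 120 N. Pads are 22 mm wide; open, the fingers measure 114 mm over their backs; the gripper's body (76 mm by 85 mm) begins 54 mm behind the grasp point. The pads swing forward as they close: fully open they stand 13 mm farther back than shut.
Start: joints at [1.184, 0.217, 1.613, -0, 1.311, -0.112], TCP at [0.17, 0.602, 0.231] pointing down, gripper open.
Joint ranges: [-2.75, 2.75], [-0.78, 2.1], [0.31, 2.55], [-1.13, 4.27], [0.13, 2.63], [-2.58, 2.58]. Speed limits (rad/s): [2.79, 2.79, 3.14, 3.14, 3.14, 3.14].

## Interface

Orientations are given as a unit quaternion [x, y, z, w].
In Python, from workcell import r, eyes, ticket gives the robot as it stands.
- The arm moves only by the shell command python3 -m jog 'ROWS' [FORCE]. ROWS is JSON, a list of rows, each an object of numbers: "fingers": the finger opening in cm, from 0 to 8.54; "tx", "ty", "tz": the shift along the world's x, y, z in cm; "ax", "ay", "az": the turn, a rotation vector about the world's x, y, z in degrees. In form: [{"fingers": .., "tx": .., "ty": .., "tz": .., "ax": .., "ay": .., "az": ..}, ...]. A call has 1 to 20 rows; each row shifts and turns the commanded pose from where the row before left it; what a row does not reach is not made up. A row lasts 1/10 s, in which the tool goes at most 50 mm and 8.59 degrees, less where a joint would pass 70% of its speed; a pose out of reach is approached as far as the arm can. A call with a gripper value outside its range is refused whole. The fingers move at their own pace and stop on an object; FORCE is the grip in N (left out, the last holds). Time passes only in rows, so rows that do not move let the fingers close. It gives the time, the measured TCP pose, the force and the opening at its end, in the units of the state.
- r.sense(): the state, without advancing time (a new reading comes with each control period).
- eyes.camera(name): name is "scene" or "top"; returns the picture (420x560x3 uint8, red, green, blue); there is no depth.
- eyes.get_calibration(name): a dict with "fx", "fy", "cx", "cy" (pixels), "pose" (4x4, takes a point from camera to world coordinates). Camera axes: x right, y down, z forward; pixel columns grow to the right and rows downward; lengths in m; the calibration is good to about 2 mm. A picture is of the moment at which its call begins. get_calibration takes no time and is no camera call.
- ticket.hand_in(): hands the job in, once; it reports no verdict.
The state is a dict: "t": time; "q": joint angles; "joint_vel": joint speeds; "joint_efforts": joint torques, N m; "ee_pos": TCP position; "ee_rot": TCP orientation; "wrist_force": force on the tool from outside, world axes, zero at the start; "ft_torque": the same for the moment, N m; "gripper_width": opening from 0.0 (shut) to 1.0 (fully open).
Only numpy, scipy, OpenCV 4.12 (cv2) and the standard library are available. Lean on these libraries where they do the work, as an engineer would, in place of code of your own. Each camera call takes 0.05 s, during which the arm holds its last target. There are 200 camera calls.

## Working session

There is one attempt and no reset: what is moved stays moved. The work goes in short steps, Python scripts to look and compute and a shell command to move; the robot and the scene stay as the last step left them, time stands still between calls to the robot, and variables do not carry over. Pictures are saved under pics/ and viewed, on a budget of 10 in all, crops included, one or two more only if the job needs it, and the job is handed in when it is done.

```bash
ls; mkdir -p pics; python3 - <<'E'
from workcell import r,eyes
import cv2,numpy as np
for n in("scene","top"):
    im=eyes.camera(n); cv2.imwrite(f"pics/{n}0.png",cv2.resize(im[...,::-1],(784,588),interpolation=cv2.INTER_CUBIC)); np.save(f"pics/{n}0.npy",im)
    c=eyes.get_calibration(n); print(n,c["fx"],c["fy"],c["cx"],c["cy"],np.round(c["pose"],3).tolist())
s=r.sense();print(s)
E
```

```text
pics
scene 448.61490339958635 448.61490339958635 279.2868830828627 215.96394590290132 [[0.678, -0.551, 0.486, -0.215], [-0.735, -0.512, 0.445, -0.508], [0.004, -0.659, -0.752, 1.141], [0.0, 0.0, 0.0, 1.0]]
top 492.1718806902001 492.1718806902001 278.64329324873796 209.6571336868365 [[0.003, -0.995, 0.1, 0.326], [-1.0, -0.002, 0.001, 0.122], [-0.001, -0.1, -0.995, 1.301], [0.0, 0.0, 0.0, 1.0]]
{'t': 0.1, 'q': array([ 1.18379255e+00,  2.17708385e-01,  1.61478781e+00,  4.05996464e-05,
        1.31129697e+00, -1.12158612e-01]), 'joint_vel': array([-0.00247601, -0.00079078, -0.00260792, -0.00120889,  0.00220381,
        0.00065243]), 'joint_efforts': array([-1.65757974e-03, -3.98083556e+01, -3.04966664e+01, -2.52113623e-04,
        4.27105027e-03,  1.14727845e-05]), 'ee_pos': array([0.16928582, 0.60087114, 0.23007306]), 'ee_rot': array([ 1.36995552e-01,  9.90571051e-01, -1.06132029e-03, -2.90767726e-04]), 'wrist_force': array([1.2549266 , 0.91753543, 0.08605848]), 'ft_torque': array([0.00076804, 0.05970166, 0.02728527]), 'gripper_width': 1.004958835581949}
```

View pics/top0.png

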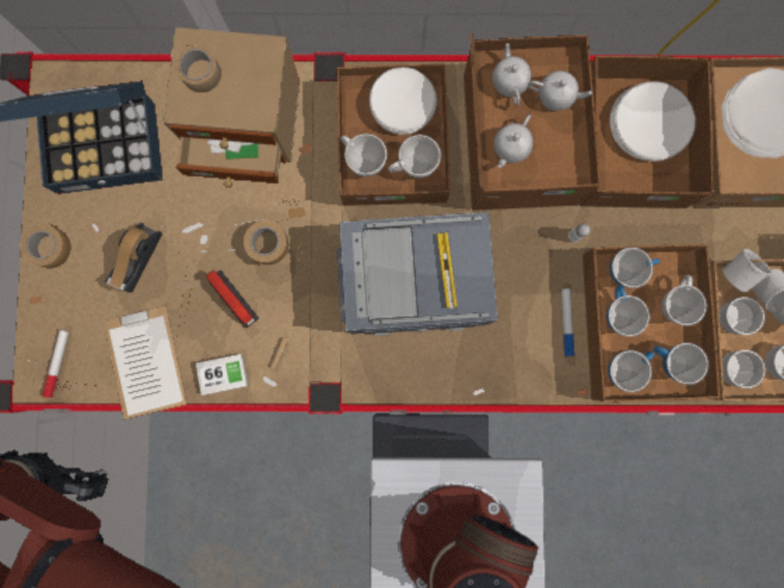

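View pics/scene0.png

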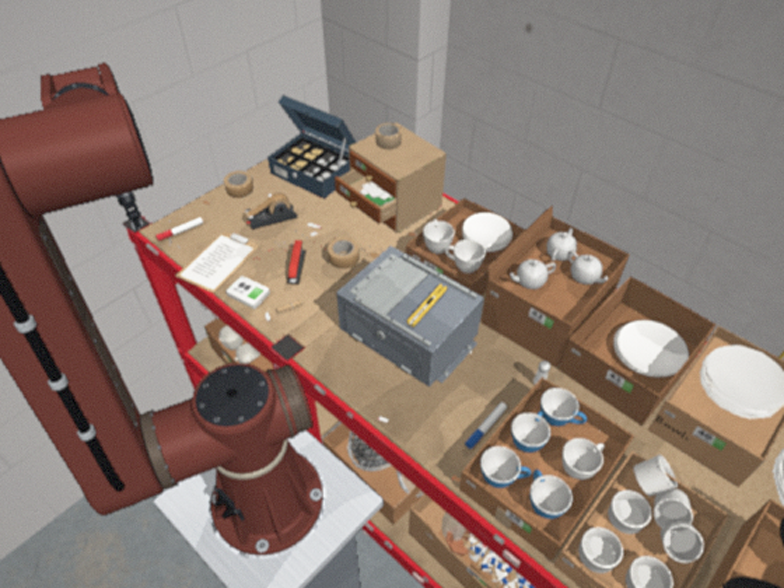

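The top view shows the box at about (340–495, 215–332) in the enlarged picture, with the flap at its left, the cutter at (447, 270), and nothing on the box apart from the cutter. I'll enlarge that area to measure it.

```bash
python3 - <<'E'
import cv2,numpy as np
im=np.load("pics/top0.npy")[145:245,235:365]
im=cv2.resize(im[...,::-1],None,fx=6,fy=6,interpolation=cv2.INTER_CUBIC)
for k in range(0,780,60):
    cv2.line(im,(k,0),(k,6),(0,0,255),1);cv2.line(im,(0,k),(6,k),(0,0,255),1)
cv2.imwrite("pics/crop1.png",im)
E
```

```text
(no output)
```

View pics/crop1.png

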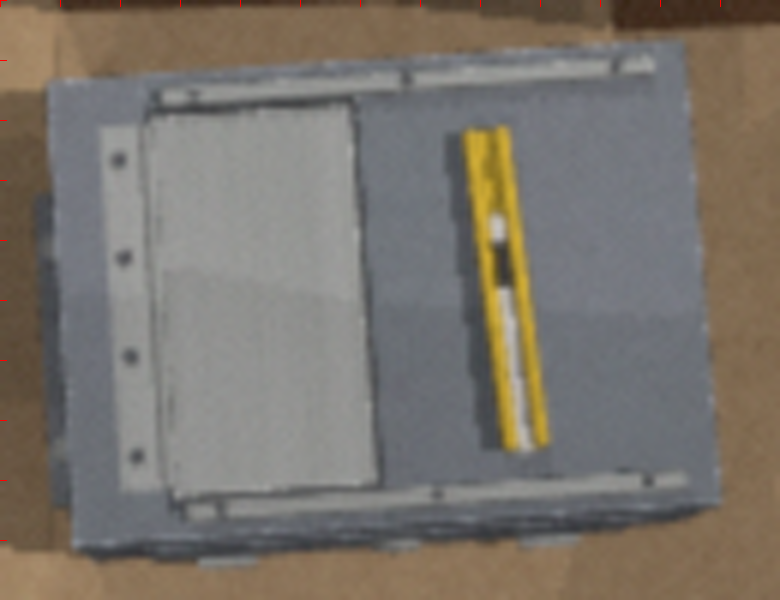

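The crop shows the top face's corners at (48,82), (684,42), (720,505) and (75,547). The flap runs from (150,112) to (379,487), and the cutter's corners are (463,130), (508,127), (549,445) and (507,451). Next I'll compute the poses.

```bash
cat >h.py <<'E'
import numpy as np,cv2
from workcell import r,eyes
def px2w(n,pts,z):
    c=eyes.get_calibration(n);P=np.array(c["pose"]);p=np.atleast_2d(pts).astype(float)
    d=np.c_[(p[:,0]-c["cx"])/c["fx"],(p[:,1]-c["cy"])/c["fy"],np.ones(len(p))]@P[:3,:3].T
    return P[:3,3]+d*((z-P[2,3])/d[:,2])[:,None]
def crop(p): return (np.array(p)+.5)/6-.5+[235,145]
def fit(w,m):
    w=w[:,:2];wm=w.mean(0);m=np.array(m,float);mm=m.mean(0)
    U,_,V=np.linalg.svd((m-mm).T@(w-wm));R=(U@np.diag([1,np.linalg.det(U@V)])@V).T
    t=wm-R@mm
    return R,t,w-(m@R.T+t)
E
python3 - <<'E'
from h import *
w=px2w("top",crop([(48,82),(684,42),(720,505),(75,547)]),.125)
R,t,e=fit(w,[(.095,.13),(.095,-.13),(-.095,-.13),(-.095,.13)])
print("box",t,np.degrees(np.arctan2(R[1,0],R[0,0])),e*1e3)
f=px2w("top",crop([(150,112),(353,100),(379,487),(172,498)]),.125)
print("flap in box mm",(f[:,:2]-t)@R*1e3)
c=px2w("top",crop([(463,130),(508,127),(549,445),(507,451)]),.136)
print("cutter in box mm",(c[:,:2]-t)@R*1e3,((c[:,:2]-t)@R).mean(0)*1e3)
# scene-camera projection of box corners and others
cal=eyes.get_calibration("scene");P=np.linalg.inv(cal["pose"])
for m in [(.095,.13),(.095,-.13),(-.095,-.13),(-.095,.13)]:
    q=P[:3,:3]@np.r_[R@m+t,.125]+P[:3,3];print("scene px x1.4",1.4*(cal["fx"]*q[0]/q[2]+cal["cx"]),1.4*(cal["fy"]*q[1]/q[2]+cal["cy"]))
E
```

```text
box [0.48494971 0.07597312] 3.8105601969178027 [[-0.72008565 -1.05874495]
 [-0.91417083  0.81502572]
 [ 0.87245201  1.29108005]
 [ 0.76180446 -1.04736083]]
flap in box mm [[ 79.26995049  88.53690506]
 [ 78.92764808   6.3125427 ]
 [-78.16993622   6.45279094]
 [-77.27352242  89.16095847]]
cutter in box mm [[ 61.75836208 -36.33346933]
 [ 61.81962003 -54.39276534]
 [-66.57605161 -61.371715  ]
 [-67.88872337 -44.6069912 ]] [ -2.72169822 -49.17623522]
scene px x1.4 391.0217798237941 245.63142599180236
scene px x1.4 484.4796827069766 298.115722751085
scene px x1.4 432.3452289941573 352.97031508663173
scene px x1.4 336.2851388524928 292.4468364870451
```

Box pose: origin (0.485, 0.076), yaw +3.8°. The side lengths and flap edges agree with the given sizes to about 1.5 mm, and the scene camera's corners match. The cutter's centre is at box (-3, -49) mm, yaw about +3.5°.

1. Straddle the cutter with the hand vertical and push it close to the edge.
2. Tilt the hand about 35°, so that one finger presses the flap while the other pushes.

```bash
python3 -m jog '[{"fingers":5.5,"tx":1.58,"ty":-2.825,"az":0.975},{"tx":1.58,"ty":-2.825,"az":0.975},{"tx":1.58,"ty":-2.825,"az":0.975},{"tx":1.58,"ty":-2.825,"az":0.975},{"tx":1.58,"ty":-2.825,"az":0.975},{"tx":1.58,"ty":-2.825,"az":0.975},{"tx":1.58,"ty":-2.825,"az":0.975},{"tx":1.58,"ty":-2.825,"az":0.975},{"tx":1.58,"ty":-2.825,"az":0.975},{"tx":1.58,"ty":-2.825,"az":0.975},{"tx":1.58,"ty":-2.825,"az":0.975},{"tx":1.58,"ty":-2.825,"az":0.975},{"tx":1.58,"ty":-2.825,"az":0.975},{"tx":1.58,"ty":-2.825,"az":0.975},{"tx":1.58,"ty":-2.825,"az":0.975},{"tx":1.58,"ty":-2.825,"az":0.975},{"tx":1.58,"ty":-2.825,"az":0.975},{"tx":1.58,"ty":-2.825,"az":0.975},{"tx":1.58,"ty":-2.825,"az":0.975},{"tx":1.58,"ty":-2.825,"az":0.975}]' 20
cat >>h.py <<'E'
T=np.array([.48495,.07597]);A=np.radians(3.81);RB=np.array([[np.cos(A),-np.sin(A)],[np.sin(A),np.cos(A)]])
def st():
    from scipy.spatial.transform import Rotation as Q
    s=r.sense();M=Q.from_quat(s["ee_rot"]).as_matrix();B=np.eye(3);B[:2,:2]=RB
    print("t",round(s["t"],2),"box mm",np.round((s["ee_pos"][:2]-T)@RB*1e3,1),"z",round(s["ee_pos"][2]*1e3,1),"jaw(box)",np.round(B.T@M[:,1],3),"F",np.round(s["wrist_force"],2),"open mm",round(s["gripper_width"]*85,1),"q",np.round(s["q"],2))
E
python3 -c "from h import *;st()"
```

```text
t 0.1 box mm [-280.1  544.7] z 230.1 jaw(box) [ 0.335  0.942 -0.002] F [1.25 0.92 0.09] open mm 85.4 q [ 1.18  0.22  1.61  0.    1.31 -0.11]invalid input at $[0]: expected keys fingers, tx, ty, tz, ax, ay, az
```

```bash
python3 -m jog '[{"fingers":5.5,"tx":1.58,"ty":-2.825,"tz":0,"ax":0,"ay":0,"az":0.975},{"fingers":5.5,"tx":1.58,"ty":-2.825,"tz":0,"ax":0,"ay":0,"az":0.975},{"fingers":5.5,"tx":1.58,"ty":-2.825,"tz":0,"ax":0,"ay":0,"az":0.975},{"fingers":5.5,"tx":1.58,"ty":-2.825,"tz":0,"ax":0,"ay":0,"az":0.975},{"fingers":5.5,"tx":1.58,"ty":-2.825,"tz":0,"ax":0,"ay":0,"az":0.975},{"fingers":5.5,"tx":1.58,"ty":-2.825,"tz":0,"ax":0,"ay":0,"az":0.975},{"fingers":5.5,"tx":1.58,"ty":-2.825,"tz":0,"ax":0,"ay":0,"az":0.975},{"fingers":5.5,"tx":1.58,"ty":-2.825,"tz":0,"ax":0,"ay":0,"az":0.975},{"fingers":5.5,"tx":1.58,"ty":-2.825,"tz":0,"ax":0,"ay":0,"az":0.975},{"fingers":5.5,"tx":1.58,"ty":-2.825,"tz":0,"ax":0,"ay":0,"az":0.975},{"fingers":5.5,"tx":1.58,"ty":-2.825,"tz":0,"ax":0,"ay":0,"az":0.975},{"fingers":5.5,"tx":1.58,"ty":-2.825,"tz":0,"ax":0,"ay":0,"az":0.975},{"fingers":5.5,"tx":1.58,"ty":-2.825,"tz":0,"ax":0,"ay":0,"az":0.975},{"fingers":5.5,"tx":1.58,"ty":-2.825,"tz":0,"ax":0,"ay":0,"az":0.975},{"fingers":5.5,"tx":1.58,"ty":-2.825,"tz":0,"ax":0,"ay":0,"az":0.975},{"fingers":5.5,"tx":1.58,"ty":-2.825,"tz":0,"ax":0,"ay":0,"az":0.975},{"fingers":5.5,"tx":1.58,"ty":-2.825,"tz":0,"ax":0,"ay":0,"az":0.975},{"fingers":5.5,"tx":1.58,"ty":-2.825,"tz":0,"ax":0,"ay":0,"az":0.975},{"fingers":5.5,"tx":1.58,"ty":-2.825,"tz":0,"ax":0,"ay":0,"az":0.975},{"fingers":5.5,"tx":1.58,"ty":-2.825,"tz":0,"ax":0,"ay":0,"az":0.975}]' 20
python3 -c "from h import *;st()"
```

```text
t: 2.1
ee_pos: [0.4856, 0.0353, 0.2308]
ee_rot: [-0.033, 0.999, 0.0, -0.0]
wrist_force: [1.3, 0.9, -0.7]
gripper_width: 0.645
t 2.1 box mm [ -2.  -40.6] z 230.8 jaw(box) [0. 1. 0.] F [ 1.26  0.87 -0.7 ] open mm 54.8 q [-0.07 -0.08  1.93  0.    1.29 -1.71]
```

```bash
python3 -m jog '[{"fingers":5.5,"tx":0,"ty":0,"tz":-2,"ax":0,"ay":0,"az":0},{"fingers":5.5,"tx":0,"ty":0,"tz":-2,"ax":0,"ay":0,"az":0},{"fingers":5.5,"tx":0,"ty":0,"tz":-2,"ax":0,"ay":0,"az":0},{"fingers":5.5,"tx":0,"ty":0,"tz":-2,"ax":0,"ay":0,"az":0},{"fingers":5.5,"tx":0,"ty":0,"tz":-1.5,"ax":0,"ay":0,"az":0},{"fingers":5.5,"tx":0,"ty":0,"tz":0,"ax":0,"ay":0,"az":0},{"fingers":5.5,"tx":0,"ty":0,"tz":0,"ax":0,"ay":0,"az":0}]'
python3 - <<'E'
from h import *
st()
a=eyes.camera("scene")[140:280,220:370];b=eyes.camera("top")[145:245,235:365]
cv2.imwrite("pics/pre.png",np.vstack([cv2.copyMakeBorder(cv2.resize(x[...,::-1],None,fx=f,fy=f,interpolation=cv2.INTER_CUBIC),0,0,0,600-int(x.shape[1]*f),cv2.BORDER_CONSTANT) for x,f in((a,2.5),(b,2.3))]))
E
```

```text
t: 2.8
ee_pos: [0.4852, 0.0366, 0.1361]
ee_rot: [-0.033, 0.999, 0.0, -0.001]
wrist_force: [-0.1, 0.4, -0.1]
gripper_width: 0.643
t 2.8 box mm [ -2.4 -39.3] z 136.1 jaw(box) [0.001 1.    0.   ] F [-0.15  0.43 -0.08] open mm 54.6 q [-0.07  0.03  2.01 -0.    1.1  -1.71]
```

View pics/pre.png

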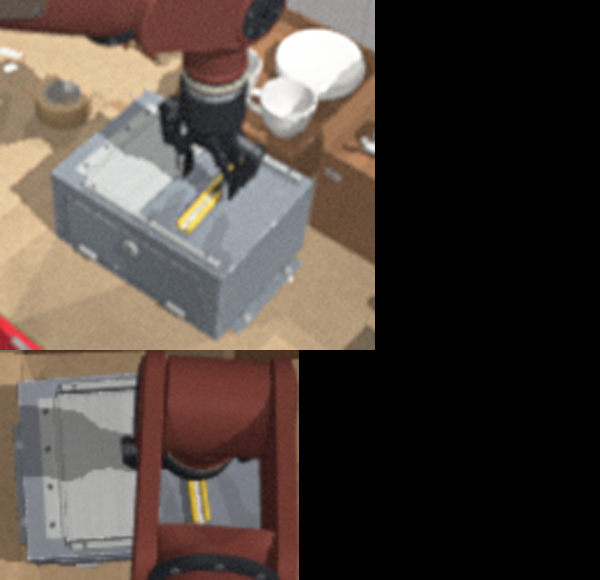

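The fingers straddle the cutter: its yellow end shows at (190,215) in the scene crop, with one finger on each side of it. Next I'll go down gently and feel for the ledge, to find the fingertip height.

```bash
python3 -m jog '[{"fingers":5.5,"tx":0,"ty":0,"tz":-0.5,"ax":0,"ay":0,"az":0},{"fingers":5.5,"tx":0,"ty":0,"tz":-0.5,"ax":0,"ay":0,"az":0},{"fingers":5.5,"tx":0,"ty":0,"tz":-0.2,"ax":0,"ay":0,"az":0},{"fingers":5.5,"tx":0,"ty":0,"tz":0,"ax":0,"ay":0,"az":0}]'; python3 -m jog '[{"fingers":5.5,"tx":0,"ty":0,"tz":-0.2,"ax":0,"ay":0,"az":0},{"fingers":5.5,"tx":0,"ty":0,"tz":0,"ax":0,"ay":0,"az":0}]'; python3 -m jog '[{"fingers":5.5,"tx":0,"ty":0,"tz":-0.2,"ax":0,"ay":0,"az":0},{"fingers":5.5,"tx":0,"ty":0,"tz":0,"ax":0,"ay":0,"az":0}]'
```

```text
t: 3.3
ee_pos: [0.4851, 0.0366, 0.1238]
ee_rot: [-0.033, 0.999, 0.0, -0.001]
wrist_force: [0.2, -0.4, -0.7]
gripper_width: 0.641
t: 3.5
ee_pos: [0.4854, 0.0366, 0.1221]
ee_rot: [-0.033, 0.999, 0.0, -0.0]
wrist_force: [0.2, 0.4, -1.3]
gripper_width: 0.643
t: 3.7
ee_pos: [0.486, 0.0366, 0.121]
ee_rot: [-0.033, 0.999, -0.0, 0.0]
wrist_force: [-1.5, 0.2, 4.0]
gripper_width: 0.641
```

Contact comes at TCP z ≈ 121, so the fingertips sit about 4 mm behind the TCP at this opening. I'll raise 3 mm and push 48 mm along box +y, which should leave the cutter's middle about 10–15 mm before the edge.

```bash
python3 -m jog '[{"fingers":5.5,"tx":0,"ty":0,"tz":0.35,"ax":0,"ay":0,"az":0},{"fingers":5.5,"tx":-0.027,"ty":0.4,"tz":0,"ax":0,"ay":0,"az":0},{"fingers":5.5,"tx":-0.027,"ty":0.4,"tz":0,"ax":0,"ay":0,"az":0},{"fingers":5.5,"tx":-0.027,"ty":0.4,"tz":0,"ax":0,"ay":0,"az":0},{"fingers":5.5,"tx":-0.027,"ty":0.4,"tz":0,"ax":0,"ay":0,"az":0},{"fingers":5.5,"tx":-0.027,"ty":0.4,"tz":0,"ax":0,"ay":0,"az":0},{"fingers":5.5,"tx":-0.027,"ty":0.4,"tz":0,"ax":0,"ay":0,"az":0},{"fingers":5.5,"tx":-0.027,"ty":0.4,"tz":0,"ax":0,"ay":0,"az":0},{"fingers":5.5,"tx":-0.027,"ty":0.4,"tz":0,"ax":0,"ay":0,"az":0},{"fingers":5.5,"tx":-0.027,"ty":0.4,"tz":0,"ax":0,"ay":0,"az":0},{"fingers":5.5,"tx":-0.027,"ty":0.4,"tz":0,"ax":0,"ay":0,"az":0},{"fingers":5.5,"tx":-0.027,"ty":0.4,"tz":0,"ax":0,"ay":0,"az":0},{"fingers":5.5,"tx":-0.027,"ty":0.4,"tz":0,"ax":0,"ay":0,"az":0},{"fingers":5.5,"tx":0,"ty":0,"tz":0,"ax":0,"ay":0,"az":0}]'
python3 -c "from h import *;st()"
```

```text
t: 5.1
ee_pos: [0.4823, 0.0851, 0.1238]
ee_rot: [-0.033, 0.999, 0.0, 0.0]
wrist_force: [0.1, -0.6, 0.4]
gripper_width: 0.646
t 5.1 box mm [-2.   9.3] z 123.8 jaw(box) [0. 1. 0.] F [ 0.09 -0.62  0.35] open mm 54.9 q [ 0.03  0.05  2.02  0.    1.07 -1.61]
```

```bash
python3 -m jog '[{"fingers":5.5,"tx":0.04,"ty":-0.6,"tz":0,"ax":0,"ay":0,"az":0},{"fingers":5.5,"tx":0,"ty":0,"tz":0.5,"ax":0,"ay":0,"az":0},{"fingers":5.5,"tx":0,"ty":0,"tz":2,"ax":0,"ay":0,"az":0},{"fingers":5.5,"tx":0,"ty":0,"tz":2,"ax":0,"ay":0,"az":0},{"fingers":5.5,"tx":0,"ty":0,"tz":2,"ax":0,"ay":0,"az":0},{"fingers":5.5,"tx":0.02,"ty":-0.3,"tz":0,"ax":-6.985,"ay":-0.465,"az":0},{"fingers":5.5,"tx":0.02,"ty":-0.3,"tz":0,"ax":-6.985,"ay":-0.465,"az":0},{"fingers":5.5,"tx":0.02,"ty":-0.3,"tz":0,"ax":-6.985,"ay":-0.465,"az":0},{"fingers":5.5,"tx":0.02,"ty":-0.3,"tz":0,"ax":-6.985,"ay":-0.465,"az":0},{"fingers":5.5,"tx":0.02,"ty":-0.3,"tz":0,"ax":-6.985,"ay":-0.465,"az":0},{"fingers":5.5,"tx":0,"ty":0,"tz":0,"ax":0,"ay":0,"az":0},{"fingers":5.5,"tx":0,"ty":0,"tz":0,"ax":0,"ay":0,"az":0}]'
python3 - <<'E'
from h import *
st()
a=eyes.camera("scene")[140:280,220:370];b=eyes.camera("top")[145:245,235:365]
cv2.imwrite("pics/tilt.png",np.hstack([cv2.resize(a[...,::-1],(500,467),interpolation=cv2.INTER_CUBIC),cv2.copyMakeBorder(cv2.resize(b[...,::-1],None,fx=2.3,fy=2.3),0,467-230,0,0,cv2.BORDER_CONSTANT)]))
E
```

```text
t: 6.3
ee_pos: [0.4836, 0.0639, 0.1885]
ee_rot: [-0.032, 0.953, -0.3, 0.01]
wrist_force: [-0.2, -0.6, 1.2]
gripper_width: 0.645
t 6.3 box mm [ -2.1 -12. ] z 188.5 jaw(box) [-0.     0.82  -0.572] F [-0.17 -0.61  1.22] open mm 54.8 q [ 0.33  0.12  1.92 -0.6   1.33 -1.09]
```

View pics/tilt.png

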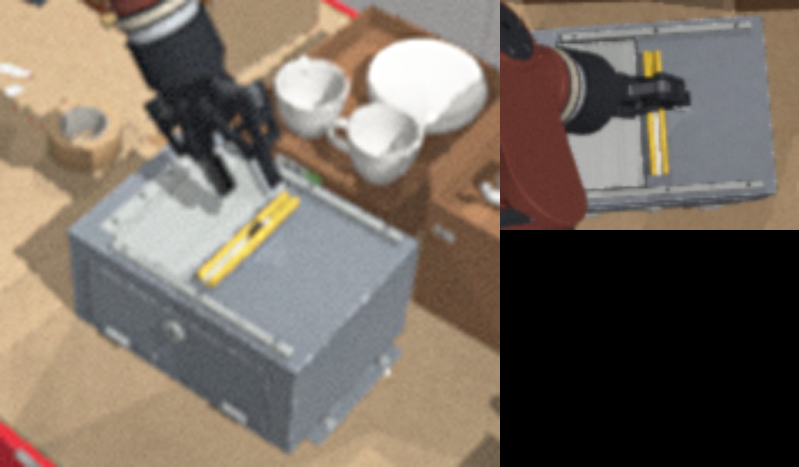

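The scene shows the hand tilted with the lower finger over the flap. The cutter lies parallel to the edge and just before it, with its middle at about y = −9 mm, as the push predicted. Now I'll press down.

```bash
python3 -m jog '[{"fingers":5.5,"tx":0,"ty":0,"tz":-2,"ax":0,"ay":0,"az":0},{"fingers":5.5,"tx":0,"ty":0,"tz":-2,"ax":0,"ay":0,"az":0},{"fingers":5.5,"tx":0,"ty":0,"tz":-0.5,"ax":0,"ay":0,"az":0},{"fingers":5.5,"tx":0,"ty":0,"tz":-0.5,"ax":0,"ay":0,"az":0},{"fingers":5.5,"tx":0,"ty":0,"tz":-0.5,"ax":0,"ay":0,"az":0},{"fingers":5.5,"tx":0,"ty":0,"tz":0,"ax":0,"ay":0,"az":0}]'
python3 -m jog '[{"fingers":5.5,"tx":0,"ty":0,"tz":-0.5,"ax":0,"ay":0,"az":0},{"fingers":5.5,"tx":0,"ty":0,"tz":-0.5,"ax":0,"ay":0,"az":0},{"fingers":5.5,"tx":0,"ty":0,"tz":-0.5,"ax":0,"ay":0,"az":0},{"fingers":5.5,"tx":0,"ty":0,"tz":-0.5,"ax":0,"ay":0,"az":0},{"fingers":5.5,"tx":0,"ty":0,"tz":-0.3,"ax":0,"ay":0,"az":0},{"fingers":5.5,"tx":0,"ty":0,"tz":0,"ax":0,"ay":0,"az":0},{"fingers":5.5,"tx":0,"ty":0,"tz":0,"ax":0,"ay":0,"az":0}]'
python3 - <<'E'
from h import *
st()
a=eyes.camera("scene")[140:280,220:370];b=eyes.camera("top")[145:245,235:365]
cv2.imwrite("pics/press.png",np.hstack([cv2.resize(a[...,::-1],(500,467),interpolation=cv2.INTER_CUBIC),cv2.copyMakeBorder(cv2.resize(b[...,::-1],None,fx=2.3,fy=2.3),0,467-230,0,0,cv2.BORDER_CONSTANT)]))
E
```

```text
t: 7.0
ee_pos: [0.4843, 0.0632, 0.1344]
ee_rot: [-0.031, 0.953, -0.301, 0.011]
wrist_force: [0.4, -1.7, 1.3]
gripper_width: 0.644
t: 7.7
ee_pos: [0.4836, 0.0633, 0.1107]
ee_rot: [-0.031, 0.953, -0.301, 0.01]
wrist_force: [0.2, -1.2, 1.4]
gripper_width: 0.646
t 7.7 box mm [ -2.2 -12.6] z 110.7 jaw(box) [ 0.001  0.819 -0.574] F [ 0.16 -1.19  1.35] open mm 54.9 q [ 0.33  0.24  1.96 -0.63  1.21 -0.99]
```

View pics/press.png

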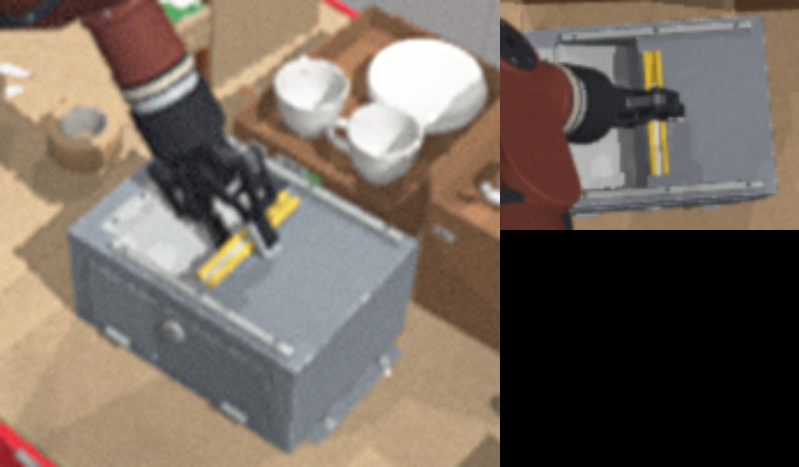

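The flap is open: a dark slot shows at (620–638, 40–190) in the top crop. The cutter is undisturbed, and the rear finger is behind it. Now I'll push.

```bash
python3 -m jog '[{"fingers":5.5,"tx":0,"ty":0,"tz":-0.15,"ax":0,"ay":0,"az":0},{"fingers":5.5,"tx":-0.02,"ty":0.3,"tz":0,"ax":0,"ay":0,"az":0},{"fingers":5.5,"tx":-0.02,"ty":0.3,"tz":0,"ax":0,"ay":0,"az":0},{"fingers":5.5,"tx":-0.02,"ty":0.3,"tz":0,"ax":0,"ay":0,"az":0},{"fingers":5.5,"tx":-0.02,"ty":0.3,"tz":0,"ax":0,"ay":0,"az":0},{"fingers":5.5,"tx":0,"ty":0,"tz":0,"ax":0,"ay":0,"az":0}]'
python3 -c "from h import *;st()"
python3 -m jog '[{"fingers":5.5,"tx":-0.02,"ty":0.3,"tz":0,"ax":0,"ay":0,"az":0},{"fingers":5.5,"tx":-0.02,"ty":0.3,"tz":0,"ax":0,"ay":0,"az":0},{"fingers":5.5,"tx":-0.02,"ty":0.3,"tz":0,"ax":0,"ay":0,"az":0},{"fingers":5.5,"tx":-0.02,"ty":0.3,"tz":0,"ax":0,"ay":0,"az":0},{"fingers":5.5,"tx":-0.02,"ty":0.3,"tz":0,"ax":0,"ay":0,"az":0},{"fingers":5.5,"tx":0,"ty":0,"tz":0,"ax":0,"ay":0,"az":0},{"fingers":5.5,"tx":0,"ty":0,"tz":0,"ax":0,"ay":0,"az":0}]'
python3 - <<'E'
from h import *
st()
a=eyes.camera("scene")[140:280,220:370];b=eyes.camera("top")[145:245,235:365]
cv2.imwrite("pics/push.png",np.hstack([cv2.resize(a[...,::-1],(500,467),interpolation=cv2.INTER_CUBIC),cv2.copyMakeBorder(cv2.resize(b[...,::-1],None,fx=2.3,fy=2.3),0,467-230,0,0,cv2.BORDER_CONSTANT)]))
E
```

```text
t: 8.4
ee_pos: [0.483, 0.0753, 0.1099]
ee_rot: [-0.031, 0.953, -0.301, 0.01]
wrist_force: [-1.1, -4.1, 5.3]
gripper_width: 0.642
t 8.4 box mm [-2.  -0.5] z 109.9 jaw(box) [ 0.001  0.818 -0.575] F [-1.09 -4.09  5.31] open mm 54.6 q [ 0.36  0.25  1.95 -0.63  1.22 -0.98]
t: 9.1
ee_pos: [0.4854, 0.0867, 0.1163]
ee_rot: [-0.03, 0.951, -0.307, 0.012]
wrist_force: [-1.6, -14.6, 24.3]
gripper_width: 0.641
t 9.1 box mm [ 1.2 10.7] z 116.3 jaw(box) [ 0.004  0.812 -0.584] F [ -1.62 -14.6   24.25] open mm 54.5 q [ 0.38  0.26  1.93 -0.63  1.24 -0.96]
```

View pics/push.png

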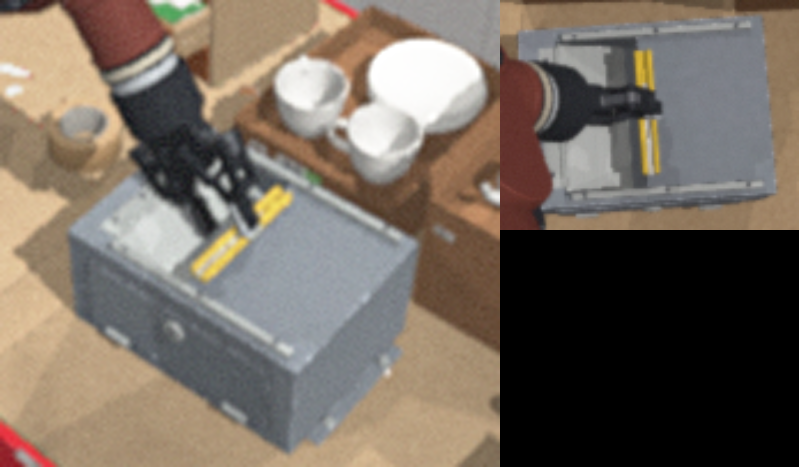

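The hand rose 6 mm and carries 24 N, so something is blocking it, and I won't push on. The cutter is still on the ledge, its left edge having moved from x = 643 to 634 in the top crop. I'll look closer and check the moments.

```bash
python3 - <<'E'
from h import *
st();s=r.sense();print(s["ft_torque"])
a=eyes.camera("scene")[170:265,240:350];b=eyes.camera("top")[145:235,245:315]
cv2.imwrite("pics/push2.png",np.hstack([cv2.resize(a[...,::-1],(440,380),interpolation=cv2.INTER_CUBIC),cv2.resize(b[...,::-1],(296,380),interpolation=cv2.INTER_CUBIC)]))
E
```

```text
t 9.2 box mm [ 1.3 10.8] z 116.3 jaw(box) [ 0.004  0.812 -0.584] F [ -0.98 -15.7   23.16] open mm 54.6 q [ 0.38  0.26  1.93 -0.63  1.24 -0.96]
[-2.36572107  0.2423401  -0.07674997]
```

View pics/push2.png

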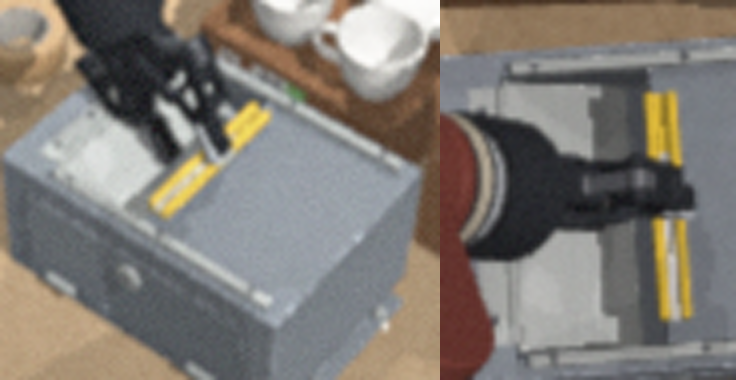

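The force direction is square to the open flap, at roughly 0.7 rad. That points to the gripper's knuckle pressing on the flap close to its hinge, not to the cutter jamming. I'll back off, reduce the tilt to 25° so the knuckle sits about 15 mm higher, and push again.

```bash
python3 -m jog '[{"fingers":5.5,"tx":0.08,"ty":-1.2,"tz":0,"ax":0,"ay":0,"az":0},{"fingers":5.5,"tx":0.08,"ty":-1.3,"tz":0,"ax":0,"ay":0,"az":0},{"fingers":5.5,"tx":0,"ty":0,"tz":0.3,"ax":4.99,"ay":0.332,"az":0},{"fingers":5.5,"tx":0,"ty":0,"tz":0.26,"ax":4.99,"ay":0.332,"az":0},{"fingers":5.5,"tx":0,"ty":0,"tz":0,"ax":0,"ay":0,"az":0},{"fingers":5.5,"tx":0,"ty":0,"tz":0,"ax":0,"ay":0,"az":0}]'
python3 -c "from h import *;st();print(r.sense()['ft_torque'])"
python3 -m jog '[{"fingers":5.5,"tx":-0.02,"ty":0.35,"tz":0,"ax":0,"ay":0,"az":0},{"fingers":5.5,"tx":-0.02,"ty":0.35,"tz":0,"ax":0,"ay":0,"az":0},{"fingers":5.5,"tx":-0.02,"ty":0.35,"tz":0,"ax":0,"ay":0,"az":0},{"fingers":5.5,"tx":-0.02,"ty":0.35,"tz":0,"ax":0,"ay":0,"az":0},{"fingers":5.5,"tx":0,"ty":0,"tz":0,"ax":0,"ay":0,"az":0},{"fingers":5.5,"tx":0,"ty":0,"tz":0,"ax":0,"ay":0,"az":0}]'
python3 -c "from h import *;st();print(r.sense()['ft_torque'])"
```

```text
t: 9.9
ee_pos: [0.4839, 0.0653, 0.1149]
ee_rot: [-0.031, 0.976, -0.217, 0.008]
wrist_force: [1.7, -1.1, 1.3]
gripper_width: 0.649
t 9.9 box mm [ -1.8 -10.6] z 114.9 jaw(box) [ 0.002  0.906 -0.423] F [ 1.73 -1.12  1.32] open mm 55.1 q [ 0.25  0.16  1.98 -0.48  1.13 -1.15]
[-0.12080583 -0.11313548  0.09408983]
t: 10.5
ee_pos: [0.4824, 0.0802, 0.1147]
ee_rot: [-0.032, 0.976, -0.216, 0.007]
wrist_force: [-1.9, 0.3, 2.6]
gripper_width: 0.647
t 10.5 box mm [-2.2  4.4] z 114.7 jaw(box) [ 0.001  0.907 -0.422] F [-1.91  0.3   2.59] open mm 55.0 q [ 0.28  0.17  1.97 -0.47  1.15 -1.13]
[ 0.00412961  0.17236762 -0.08614948]
```

```bash
python3 -m jog '[{"fingers":5.5,"tx":-0.02,"ty":0.3,"tz":0,"ax":0,"ay":0,"az":0},{"fingers":5.5,"tx":-0.02,"ty":0.3,"tz":0,"ax":0,"ay":0,"az":0},{"fingers":5.5,"tx":-0.02,"ty":0.3,"tz":0,"ax":0,"ay":0,"az":0},{"fingers":5.5,"tx":0,"ty":0,"tz":0,"ax":0,"ay":0,"az":0}]'
python3 -c "from h import *;st()"
python3 -m jog '[{"fingers":5.5,"tx":-0.02,"ty":0.3,"tz":0,"ax":0,"ay":0,"az":0},{"fingers":5.5,"tx":-0.02,"ty":0.3,"tz":0,"ax":0,"ay":0,"az":0},{"fingers":5.5,"tx":0,"ty":0,"tz":0,"ax":0,"ay":0,"az":0}]'
python3 -c "from h import *;st()"
```

```text
t: 10.9
ee_pos: [0.4823, 0.0887, 0.115]
ee_rot: [-0.032, 0.976, -0.216, 0.007]
wrist_force: [0.1, -2.4, 3.5]
gripper_width: 0.645
t 10.9 box mm [-1.8 12.9] z 115.0 jaw(box) [ 0.001  0.906 -0.423] F [ 0.06 -2.41  3.49] open mm 54.8 q [ 0.3   0.17  1.96 -0.47  1.15 -1.12]
t: 11.2
ee_pos: [0.4819, 0.0946, 0.1151]
ee_rot: [-0.032, 0.976, -0.217, 0.007]
wrist_force: [0.6, -4.8, 2.6]
gripper_width: 0.644
t 11.2 box mm [-1.8 18.8] z 115.1 jaw(box) [ 0.001  0.906 -0.423] F [ 0.57 -4.83  2.64] open mm 54.7 q [ 0.31  0.18  1.96 -0.47  1.16 -1.11]
```

```bash
python3 -m jog '[{"fingers":5.5,"tx":-0.02,"ty":0.3,"tz":0,"ax":0,"ay":0,"az":0},{"fingers":5.5,"tx":-0.02,"ty":0.3,"tz":0,"ax":0,"ay":0,"az":0},{"fingers":5.5,"tx":-0.02,"ty":0.3,"tz":0,"ax":0,"ay":0,"az":0},{"fingers":5.5,"tx":0,"ty":0,"tz":0,"ax":0,"ay":0,"az":0},{"fingers":5.5,"tx":0,"ty":0,"tz":0,"ax":0,"ay":0,"az":0}]'
python3 - <<'E'
from h import *
st()
a=eyes.camera("scene")[170:265,240:350];b=eyes.camera("top")[145:235,245:315]
cv2.imwrite("pics/push3.png",np.hstack([cv2.resize(a[...,::-1],(440,380),interpolation=cv2.INTER_CUBIC),cv2.resize(b[...,::-1],(296,380),interpolation=cv2.INTER_CUBIC)]))
E
```

```text
t: 11.7
ee_pos: [0.481, 0.103, 0.1151]
ee_rot: [-0.032, 0.976, -0.217, 0.007]
wrist_force: [0.7, -5.8, 3.4]
gripper_width: 0.644
t 11.7 box mm [-2.2 27.2] z 115.1 jaw(box) [ 0.001  0.906 -0.424] F [ 0.71 -5.78  3.38] open mm 54.7 q [ 0.32  0.18  1.95 -0.46  1.17 -1.09]
```

View pics/push3.png

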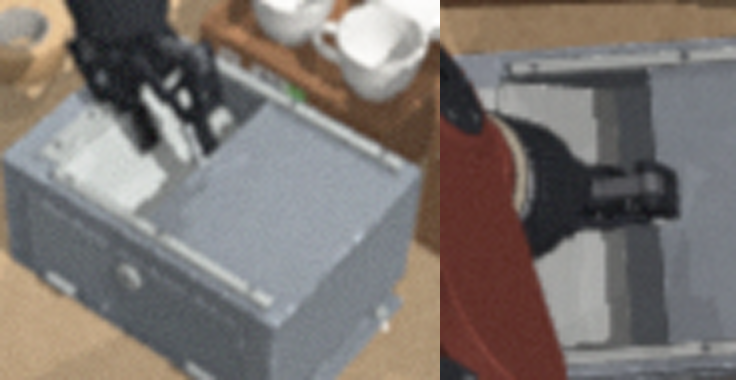

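The cutter has gone from the ledge and isn't on the flap; the slot is open at (600–655) in the top crop. I'll hold briefly and then take the hand up and away.

```bash
python3 -m jog '[{"fingers":5.5,"tx":0,"ty":0,"tz":0,"ax":0,"ay":0,"az":0},{"fingers":5.5,"tx":0,"ty":0,"tz":0,"ax":0,"ay":0,"az":0},{"fingers":5.5,"tx":0,"ty":0,"tz":0,"ax":0,"ay":0,"az":0},{"fingers":5.5,"tx":0,"ty":0,"tz":0.7,"ax":0,"ay":0,"az":0},{"fingers":5.5,"tx":0,"ty":0,"tz":0.7,"ax":0,"ay":0,"az":0},{"fingers":5.5,"tx":0,"ty":0,"tz":0.7,"ax":0,"ay":0,"az":0},{"fingers":5.5,"tx":0,"ty":0,"tz":0.7,"ax":0,"ay":0,"az":0},{"fingers":5.5,"tx":0,"ty":0,"tz":2,"ax":0,"ay":0,"az":0},{"fingers":5.5,"tx":0,"ty":0,"tz":3,"ax":0,"ay":0,"az":0},{"fingers":5.5,"tx":0,"ty":0,"tz":3,"ax":0,"ay":0,"az":0},{"fingers":5.5,"tx":-0.5,"ty":3,"tz":2,"ax":0,"ay":0,"az":0},{"fingers":5.5,"tx":-0.5,"ty":3,"tz":0,"ax":0,"ay":0,"az":0},{"fingers":5.5,"tx":-0.5,"ty":3,"tz":0,"ax":0,"ay":0,"az":0},{"fingers":5.5,"tx":-0.5,"ty":3,"tz":0,"ax":0,"ay":0,"az":0},{"fingers":5.5,"tx":-0.5,"ty":3,"tz":0,"ax":0,"ay":0,"az":0},{"fingers":5.5,"tx":-0.5,"ty":3,"tz":0,"ax":0,"ay":0,"az":0},{"fingers":5.5,"tx":-0.5,"ty":3,"tz":0,"ax":0,"ay":0,"az":0},{"fingers":5.5,"tx":0,"ty":0,"tz":0,"ax":0,"ay":0,"az":0},{"fingers":5.5,"tx":0,"ty":0,"tz":0,"ax":0,"ay":0,"az":0},{"fingers":5.5,"tx":0,"ty":0,"tz":0,"ax":0,"ay":0,"az":0}]'
python3 - <<'E'
from h import *
st()
a=eyes.camera("scene")[100:330,150:450];b=eyes.camera("top")[130:300,150:430]
cv2.imwrite("pics/end.png",np.hstack([cv2.resize(a[...,::-1],(400,307),interpolation=cv2.INTER_CUBIC),cv2.resize(b[...,::-1],(400,307),interpolation=cv2.INTER_CUBIC)]))
E
```

```text
t: 13.8
ee_pos: [0.446, 0.3132, 0.2427]
ee_rot: [-0.032, 0.976, -0.216, 0.007]
wrist_force: [-0.7, -0.6, -0.9]
gripper_width: 0.643
t 13.8 box mm [-23.1 239.3] z 242.7 jaw(box) [ 0.001  0.906 -0.422] F [-0.67 -0.64 -0.87] open mm 54.7 q [ 0.68  0.22  1.64 -0.35  1.54 -0.9 ]
```

View pics/end.png

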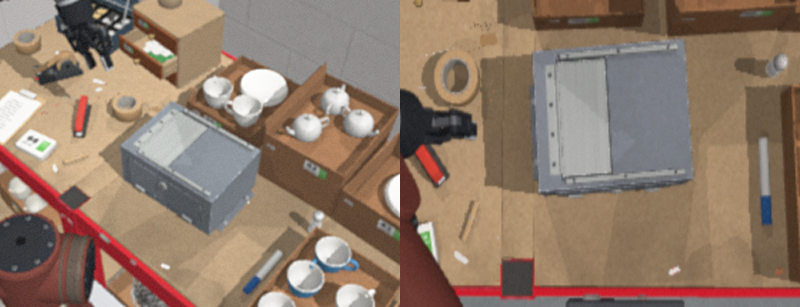

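The flap is shut and flush, the cutter is out of sight inside the box, and the other things are in place. The hand hangs free at z ≈ 0.24, so I'm handing in.

```bash
python3 -c "from workcell import ticket;print(ticket.hand_in())"
```

```text
the job is handed in; nothing more can be done
None
```

The cutter went over the ledge into the drop box while one finger held the flap down. The job was handed in at about 14 s on the robot's clock, and the hand-in gave no verdict.

- **What I did:** I pushed the cutter to just short of the edge with the hand upright. Then I tilted the hand so that one finger pressed the flap open, and pushed the cutter off the ledge with the other. After a 0.3 s hold I lifted the hand away.
- **Last checks:** The final pictures show the ledge empty and the flap shut and flush. The stapler, pegs, tape roll, marker and shaker, and the part of the ticket pad in view, look unmoved. The wrist force was about 1 N, and the hand is clear of everything.
- **What went wrong:** The first push, at 35° tilt, stalled at about 28 N and the hand rose 6 mm. The likely cause was the gripper's knuckle pressing on the flap near its hinge. I backed off and repeated at 25°, where the force stayed under about 7 N.
- **Not confirmed:** I never saw the cutter on the floor of the box. That it dropped fully while the flap was held is inferred from it being on neither the ledge nor the open flap. The flap angle was worked out from the finger's position, not measured.

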